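Close the sample canister's captive screw cap

ROBOT

A 6-joint arm with a two-finger parallel gripper is mounted at the origin on the work surface; the furniture and walls round the work are solid. World frame = base frame: x ahead of the robot, y to its left, z up, the work surface at z = 0. Lengths are in m, angles in rad, forces in N, time in s.
With the tool pointing down it reaches from about 0.35 to 0.875 m from the base axis. Payload 4.2 kg.
Tool frame: the origin (TCP) lies at the very end of the fingers, on their centre line; the grasp point (between the pads) lies 19 mm behind it (bot.tcp_to_grasp is the distance from the TCP to the grasp point, in m); x points along the fingers, y is the direction in which the jaws open and shut, and the axes are right-handed (so a half turn about x gives the same grasp; the last joint's range is limited). The gripper opens to 87 mm and grips with 3 to 60 N. Pads are 19 mm wide; open, the fingers measure 117 mm over their backs; the gripper's body (75 mm by 190 mm) begins 51 mm behind the grasp point.
Start: joints at [1.574, 0.385, 0.008, 0, -1.194, -0.259], TCP at [0.158, 0.605, 0.223] pointing down, gripper open.
Joint ranges: [-3.14, 3.14], [-1.21, 2.06], [-1.07, 1.41], [-3.16, 2.05], [-2.99, -0.16], [-3.1, 3.1]. Speed limits (rad/s): [2.79, 2.79, 3.14, 3.14, 3.14, 3.14].

INTERFACE

Orientations are given as a 3x3 rotation matrix whose columns are the frame's x, y, z axes.
In Python, from bench import bot, viewer gives the robot as it stands.
- The arm moves only by the shell command python3 -m jog 'ROWS' [FORCE]. ROWS is JSON, one flat list of numbers, 5 for each row, row after row: the finger opening in mm, from 0 to 87, then the shift along the tool's x, y, z in mm, then the turn about the tool's x in rad. A call has 1 to 20 rows; each row is the pose to reach, as a shift and turn from the pose commanded when the call began, along the tool's axes at that moment; what a row does not reach only later rows make up. A row lasts 1/8 s, in which the tool goes at most 62.5 mm and 10.7 degrees, less where a joint would pass 70% of its speed; a pose out of reach is approached as far as the arm can. A call with a gripper value outside its range is refused whole. The fingers move at their own pace and stop on an object; FORCE is the grip in N (left out, the last holds). Time passes only in rows, so rows that repeat a pose let the fingers close. It gives the time, the measured TCP pose, the force and the opening at its end, in the units of the state.
- bot.get_state(): the state, without advancing time (a new reading comes with each control period).
- viewer.capture(name): name is "side" or "top" or "wrist"; returns a dict with "image" (384x512x3 uint8, blue, green, red), "camera_matrix" (3x3 intrinsics, pixels), "eye" and "orientation" of the camera in the world; the wrist camera has in their place "mount" (4x4, takes a point from camera to tool coordinates, whose origin is the TCP and whose axes are the tool frame's). Camera axes: x right, y up, looking along -z (the intrinsics and any distortion apply to the point x, -y, -z); pixel columns grow to the right and rows downward; lengths in m; the calibration is good to about 2 mm. A picture is of the moment at which its call begins: read the wrist's pose just before it. There is no depth.
- bot.finish_job(): hands the job in, once; it reports no verdict.
The state is a dict: "time_s": time; "q": joint angles; "dq": joint speeds; "joint_torque": joint torques, N m; "position": TCP position; "ee_rot": TCP orientation; "wrist_force": force on the tool from outside, world axes, zero at the start; "wrist_torque": the same for the moment, N m; "grip_width": finger opening in m.
Only numpy, scipy, OpenCV 4.12 (cv2) and the standard library are available. Lean on these libraries where they do the work, as an engineer would, in place of code of your own. Each camera call takes 0.05 s, during which the arm holds its last target. There are 200 camera calls.

TASK

The paint sample canister is standing open. Swing its captive screw cap down onto the neck first, and only then screw the cap clockwise until it is fully tight. Leave the pot, the tin and the tape measure beside it where they stand.

Things in the scene. Friction and masses are not known exactly. Their poses are not given: they have to be found in the camera images.
- mouth (a point): Centre of the open mouth (rim of the neck) of an aluminium canister that is screwed down to the worktop: body 96 mm diameter on a dark round foot of 124 mm, neck 54 mm diameter, rim 107 mm above the worktop. z is up; x points level from the neck to the hinge of the strap.
- hinge (a point): Centre of the hinge of the steel strap that holds the cap captive: 58 mm from the canister's axis on the side of mouth's x, 97 mm above the worktop. The hinge axis is level, along mouth's y. This frame turns with the strap: its -x runs along the strap from the hinge to the cap's axis (58 mm away), its z is the outward direction of the cap (straight up when the cap is down).
- strap (a joint): Angle of the strap: 0 = down, cap sitting on the neck (hard stop); 1.57 = cap standing on edge beside the mouth, with its wing pointing away from the mouth along mouth's x; limit 1.9. Stiff hinge (about 0.1 N m): it stays where it is left, and a light push on the wing or the cap's outside moves it.
- cap (a joint): How far the screw cap is turned from tight, rad: 0 = tight (hard stop), 1.6 = fully loose. Tightening is clockwise seen from the wing side (from above when the cap is down). When tight the wing lies in line with the strap (along mouth's x). It stays where it is left; turning takes about 0.12 N m. The cap can be turned at any strap angle, but must not be tightened before it is down.
- wing (a point): Middle of the wing, the upright grip bar across the black cap: 58 mm long (along this point's x), 14 mm thick (y), 28 mm tall; its top is 14 mm beyond this point along the point's z, and the flat outside face of the cap 14 mm before it. The cap is 66 mm in diameter and 18 mm tall, turns about this z axis, and sinks 3 mm per rad as it is tightened. With the cap down and tight this point is 127 mm above the worktop, in line with the canister's axis.
- tester_pot_3_mid (a point): Bystander: centre of a small tester pot, 49 mm diameter, 60 mm tall, standing on the worktop.
- tin_small_1_mid (a point): Bystander: centre of a small paint tin, 68 mm diameter, 62 mm tall, standing on the worktop.
- tape_measure_mid (a point): Bystander: centre of a pocket tape measure, about 78 x 54 x 62 mm, standing on the worktop.

How it is judged:
By the outcome, as a careful person would: the job done as asked, in the order asked, and still so for the second after the job is handed in, with the robot touching nothing.
It also fails if it takes over 48 s, if anything falls off the work surface, if the arm or the gripper's body presses on something with over 40 N, if the wrist force passes 120 N, or if a joint passes its speed limit or range.

## Working session

There is one attempt and no reset: what is moved stays moved. The work goes in short steps, Python scripts to look and compute and a shell command to move; the robot and the scene stay as the last step left them, time stands still between calls to the robot, and variables do not carry over. Pictures are saved under pics/ and viewed, about 8 in all and at most 12, crops included, and the job is handed in when it is done.

```bash
ls; mkdir -p pics
python3 - <<'E'
from bench import bot, viewer
import cv2,numpy as np
s=bot.get_state();print(s['time_s'],s['position'],np.round(s['ee_rot'],3).tolist(),s['grip_width'])
ims=[]
for n in ["side","top","wrist"]:
    c=viewer.capture(n);cv2.imwrite(f"pics/{n}0.png",c["image"])
    print(n,{k:np.round(v,4).tolist() for k,v in c.items() if k!="image"})
    ims.append(c["image"])
E
```

```text
pics
0.0 [0.15796072 0.60407857 0.22144334] [[-0.0, -0.253, -0.967], [-0.002, -0.967, 0.253], [-1.0, 0.002, -0.0]] 0.0872859849882716
side {'camera_matrix': [[387.0296, 0.0, 255.0893], [0.0, 387.0296, 194.081], [0.0, 0.0, 1.0]], 'eye': [0.0185, -0.7306, 0.4138], 'orientation': [[0.8371, 0.2133, -0.5038], [-0.5471, 0.3131, -0.7763], [-0.0079, 0.9255, 0.3788]]}
top {'camera_matrix': [[420.379, 0.0, 255.0666], [0.0, 420.379, 188.0872], [0.0, 0.0, 1.0]], 'eye': [0.2896, -0.0589, 1.1376], 'orientation': [[-0.0288, 0.9886, -0.1476], [-0.9995, -0.0261, 0.0198], [0.0157, 0.1481, 0.9888]]}
wrist {'camera_matrix': [[287.2601, 0.0, 252.3789], [0.0, 287.2601, 191.6037], [0.0, 0.0, 1.0]], 'mount': [[0.0002, 0.2693, -0.9631, -0.1618], [1.0, -0.0008, 0.0, -0.0004], [-0.0008, -0.9631, -0.2693, -0.0742], [0.0, 0.0, 0.0, 1.0]]}
```

View pics/side0.png

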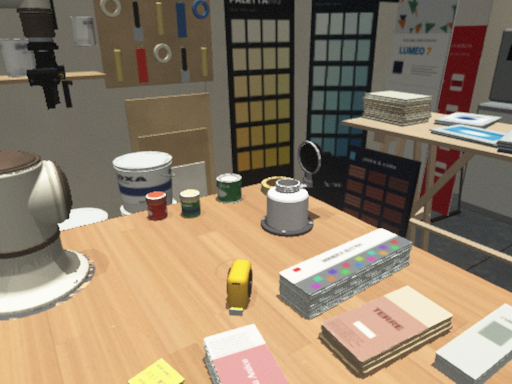

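View pics/top0.png

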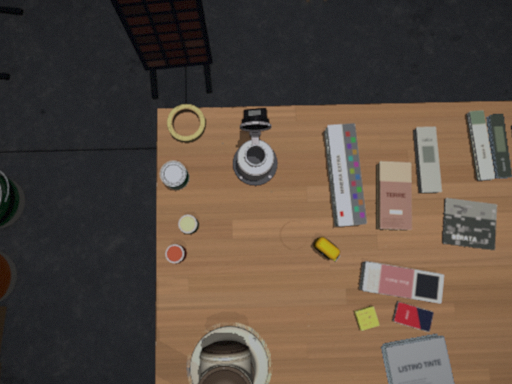

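The top view shows the canister mouth at about (256,157), with the cap standing on edge above it at about (255,118). The tester pot, tin and tape are well clear. In the side view the canister is at about (288,205) and the cap at about (308,157).

```bash
python3 - <<'E'
import cv2,numpy as np
a=cv2.imread("pics/top0.png")[95:195,210:310];b=cv2.imread("pics/side0.png")[130:240,245:345]
a=cv2.resize(a,(400,400),interpolation=2);b=cv2.resize(b,(400,440),interpolation=2)
o=np.zeros((440,800,3),np.uint8);o[:400,:400]=a;o[:,400:]=b
cv2.imwrite("pics/crop1.png",o)
E
cat > h.py <<'E'
import numpy as np
K={'side':(387.0296,255.0893,194.081),'top':(420.379,255.0666,188.0872)}
E={'side':([0.0185,-0.7306,0.4138],[[0.8371,0.2133,-0.5038],[-0.5471,0.3131,-0.7763],[-0.0079,0.9255,0.3788]]),
'top':([0.2896,-0.0589,1.1376],[[-0.0288,0.9886,-0.1476],[-0.9995,-0.0261,0.0198],[0.0157,0.1481,0.9888]])}
def atz(n,u,v,z):
    f,cx,cy=K[n];e,R=map(np.array,E[n]);d=R@[(u-cx)/f,-(v-cy)/f,-1]
    return e+d*(z-e[2])/d[2]
def proj(n,p):
    f,cx,cy=K[n];e,R=map(np.array,E[n]);c=R.T@(np.array(p)-e)
    return np.array([cx+f*c[0]/-c[2],cy-f*c[1]/-c[2]])
E
```

```text
(no output)
```

View pics/crop1.png

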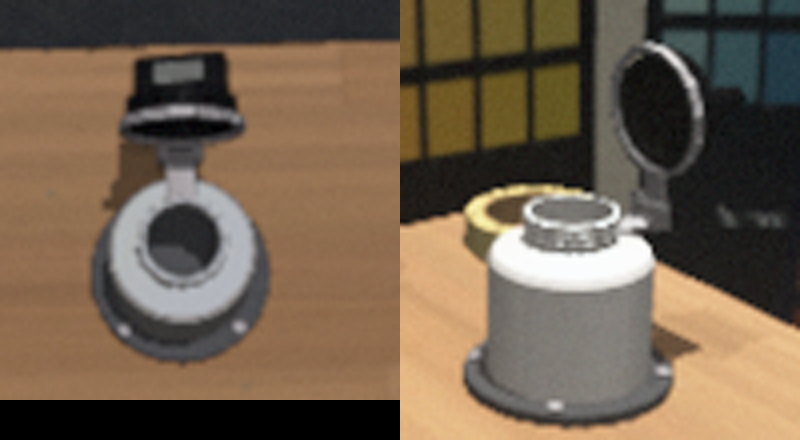

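Run:
```python
from h import *
from scipy.optimize import least_squares
print(atz('top',256,155,.107),atz('side',288.2,183,.107))
# rim extremes, cap in top: cap rim ends crop (121,130),(244,125)
def pt(u,v): return 210+u/4,95+v/4
for z in (.155,):
  for q in [(121,130),(244,125),(180,72)]: print(q,atz('top',*pt(*q),z))
m=(atz('top',256,155,.107)+atz('side',288.2,183,.107))/2
for q in [(182,158)]: print('strap at ~z.1',atz('top',*pt(*q),.1)-m)
# fit cap centre (inner-face ellipse) from both views
A=np.array(pt(182,120));
# side ellipse centre (660,110)
B=np.array((245+260/4,130+110/4))
r=least_squares(lambda p:np.r_[proj('side',p)-B,(proj('top',p)-A)*[1,1]],[.6,-.05,.155]);print(r.x,r.fun,r.x-m)
```

```text
[ 0.52728335 -0.08429145  0.107     ] [ 0.52394462 -0.0887487   0.107     ]
(121, 130) [ 0.58508518 -0.04705762  0.155     ]
(244, 125) [ 0.58641785 -0.12145284  0.155     ]
(180, 72) [ 0.62060807 -0.083715    0.155     ]
strap at ~z.1 [ 0.05667207  0.00177647 -0.007     ]
[ 0.59016229 -0.0836767   0.154082  ] [ 0.25595297 -0.05705097 -0.15783949  0.2286443 ] [0.0645483  0.00284338 0.047082  ]
```

```bash
cat >> h.py <<'E'
def tool(p,yaw_turn=0):
    from bench import bot
    s=bot.get_state();R=np.array(s['ee_rot']);return np.round(1000*R.T@(np.array(p)-s['position']),1)
E
python3 - <<'E'
from h import *
for x in (.75,.8,.9,1.1):
  f,cx,cy=K['side'];e,R=map(np.array,E['side']);out=[]
  for q in [(350,147),(410,185)]:
    d=R@[(q[0]-cx)/f,-(q[1]-cy)/f,-1];p=e+d*(x-e[0])/d[0];out+=[p.round(2),proj('top',p).round()]
  print(x,out)
print(tool([.68,-.086,.30]),tool([.55,-.086,.30]))
E
```

```text
0.75 [array([ 0.75, -0.05,  0.15]), array([241.,  64.]), array([ 0.75, -0.24,  0.1 ]), array([314.,  71.])]
0.8 [array([ 0.8 , -0.01,  0.13]), array([223.,  49.]), array([ 0.8 , -0.21,  0.08]), array([299.,  56.])]
0.9 [array([0.9 , 0.09, 0.09]), array([188.,  21.]), array([ 0.9 , -0.14,  0.04]), array([272.,  30.])]
1.1 [array([1.1 , 0.27, 0.02]), array([127., -28.]), array([ 1.1 , -0.01, -0.05]), array([224., -15.])]
[ -77.3  535.7 -679.7] [ -77.3  568.6 -553.9]
```

```bash
python3 -m jog '[0,-77,0,0,0, 0,-77,100,-127,-0.1, 0,-77,536,-680,-0.29, 0,-77,536,-680,-0.29, 0,-77,536,-680,-0.29, 0,-77,536,-680,-0.29, 0,-77,536,-680,-0.29, 0,-77,536,-680,-0.29, 0,-77,536,-680,-0.29, 0,-77,536,-680,-0.29, 0,-77,536,-680,-0.29, 0,-77,536,-680,-0.29, 0,-77,536,-680,-0.29, 0,-77,536,-680,-0.29, 0,-77,536,-680,-0.29, 0,-77,536,-680,-0.29, 0,-77,536,-680,-0.29, 0,-77,536,-680,-0.29, 0,-77,536,-680,-0.29, 0,-77,536,-680,-0.29]' 30
python3 - <<'E'
from h import *
from bench import bot,viewer
import cv2
s=bot.get_state();print(s['position'],np.array(s['ee_rot']).round(3).tolist(),s['time_s'],s['q'])
c=viewer.capture('wrist');cv2.imwrite('pics/w1.png',c['image'])
M=np.array(c['mount']);R=np.array(s['ee_rot']);Rc=R@M[:3,:3];e=R@M[:3,3]+s['position']
np.savez('w1.npz',R=Rc,e=e);print(e)
E
```

```text
time_s: 2.65
position: [0.6801, -0.0851, 0.3002]
ee_rot: [[0.001, 0.035, -0.999], [0.0, -0.999, -0.035], [-1.0, -0.0, -0.001]]
wrist_force: [0.3, 0.2, 0.3]
grip_width: 0.0004
[ 0.68011861 -0.08513013  0.30017865] [[0.001, 0.035, -0.999], [0.0, -0.999, -0.035], [-1.0, -0.0, -0.001]] 2.65 [ 1.10762005e-01  4.56355377e-01  3.11125688e-01 -4.67205258e-05
 -1.42477456e+00  1.49543220e+00]
[ 0.75420122 -0.08240397  0.46205069]
```

View pics/w1.png

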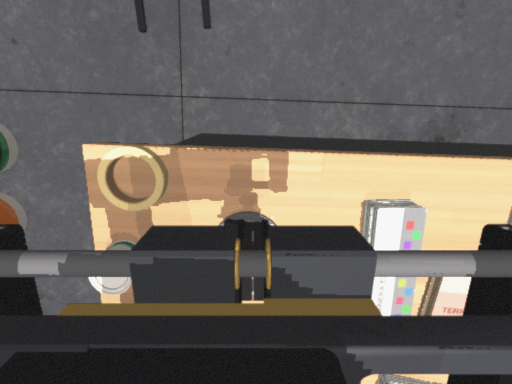

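The closed fingers hide the cap in the wrist view; the tape ring is at (130,180) and the foot edge at about (247,215). I'll descend behind the cap and push it level toward the mouth.

```bash
python3 -m jog '[0,60,0,0,0, 0,120,0,0,0, 0,160,0,0,0, 0,160,0,0,0, 0,160,0,10,0, 0,160,0,20,0, 0,160,0,30,0, 0,160,0,37,0, 0,160,0,44,0, 0,160,0,51,0, 0,160,0,58,0, 0,160,0,58,0]'
python3 - <<'E'
from bench import viewer
import cv2,numpy as np
c=viewer.capture('side')['image'];cv2.imwrite('pics/s2.png',cv2.resize(c[60:250,200:400],(800,600*760//600*1)[:2] if 0 else (630,600),interpolation=2))
E
```

```text
time_s: 4.2
position: [0.6209, -0.088, 0.139]
ee_rot: [[-0.003, 0.034, -0.999], [0.0, -0.999, -0.034], [-1.0, -0.0, 0.003]]
wrist_force: [1.6, -0.0, 0.5]
grip_width: 0.0005
```

View pics/s2.png

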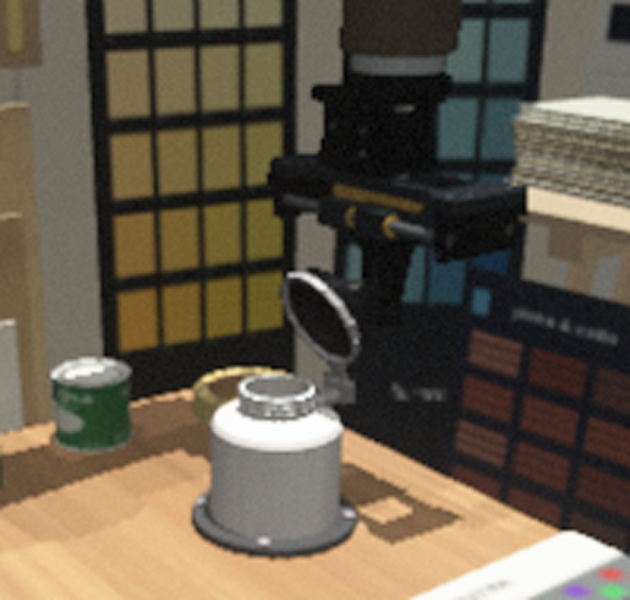

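The cap (centre about (320,315) in the crop) is tilting toward the mouth under a 1.6 N push. I'll continue.

```bash
python3 -m jog '[0,0,0,7,0, 0,0,0,14,0, 0,0,0,21,0, 0,0,0,28,0, 0,0,0,35,0, 0,0,0,42,0, 0,0,0,49,0, 0,0,0,55,0, 0,0,0,60,0, 0,0,0,64,0, 0,0,0,64,0]'
python3 - <<'E'
from bench import viewer
import cv2,numpy as np
c=viewer.capture('side')['image'];cv2.imwrite('pics/s3.png',cv2.resize(c[100:240,230:350],(514,600),interpolation=2))
E
```

```text
time_s: 5.62
position: [0.558, -0.0902, 0.1396]
ee_rot: [[-0.001, 0.034, -0.999], [-0.0, -0.999, -0.034], [-1.0, 0.0, 0.001]]
wrist_force: [0.4, -0.4, -0.8]
grip_width: 0.0002
```

View pics/s3.png

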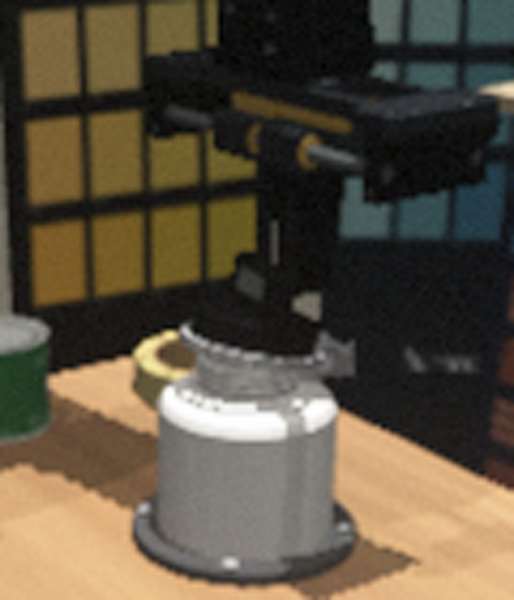

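The cap is nearly down but still tilted by about 15°. I'll push a little further, lift, then press from above.

```bash
python3 -m jog '[0,0,0,5,0, 0,0,0,10,0, 0,0,0,12,0, 0,0,0,12,0, 0,0,0,6,0, 0,-40,0,6,0, 0,-40,0,36,0, 0,-25,0,36,0, 0,-17,0,36,0, 0,-12,0,36,0, 0,-9,0,36,0, 0,-7,0,36,0, 0,-5,0,36,0, 0,-5,0,36,0]'
python3 - <<'E'
from bench import viewer
import cv2,numpy as np
c=viewer.capture('side')['image'];cv2.imwrite('pics/s4.png',cv2.resize(c[100:240,230:350],(514,600),interpolation=2))
E
```

```text
time_s: 7.42
position: [0.5227, -0.0914, 0.1453]
ee_rot: [[0.001, 0.034, -0.999], [-0.0, -0.999, -0.034], [-1.0, 0.0, -0.001]]
wrist_force: [-1.6, 0.1, 3.5]
grip_width: 0.0004
```

```bash
python3 -m jog '[0,1,0,0,0, 0,2,0,0,0, 0,2,0,0,0]'; python3 -m jog '[0,-30,0,0,0, 0,-90,0,-80,0, 0,-90,0,-80,0, 0,-90,0,-80,0]'
python3 - <<'E'
from h import *
from bench import bot,viewer
import cv2
c=viewer.capture('side')['image'];a=cv2.resize(c[150:240,230:350],(400,300),interpolation=2)
c=viewer.capture('top')['image'];b=cv2.resize(c[95:195,210:310],(400,400),interpolation=2)
o=np.zeros((400,800,3),np.uint8);o[:300,:400]=a;o[:,400:]=b;cv2.imwrite('pics/c5.png',o)
print(bot.get_state()['position'])
E
```

```text
time_s: 7.85
position: [0.5228, -0.0916, 0.1449]
ee_rot: [[0.002, 0.035, -0.999], [-0.001, -0.999, -0.035], [-1.0, 0.001, -0.002]]
wrist_force: [-4.1, 1.6, 11.4]
grip_width: 0.0004
time_s: 8.35
position: [0.6049, -0.0884, 0.2336]
ee_rot: [[0.004, 0.034, -0.999], [0.0, -0.999, -0.034], [-1.0, -0.0, -0.004]]
wrist_force: [-0.7, -0.3, -0.2]
grip_width: 0.0001
[ 0.60159003 -0.08847275  0.23128918]
```

View pics/c5.png

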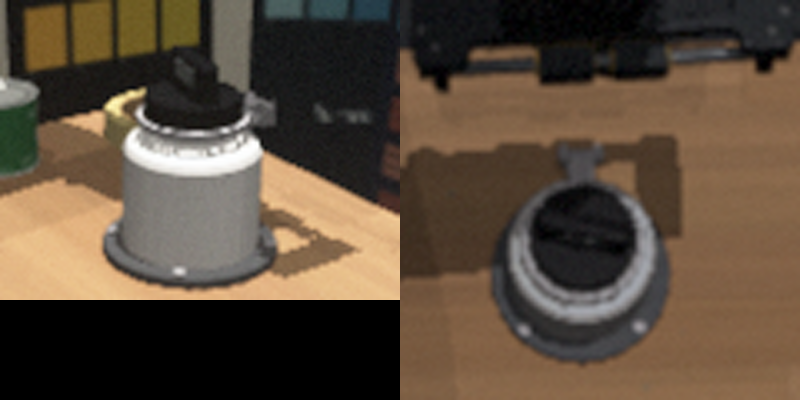

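The cap is down: the wing top stops hard at z 0.145. In the top crop the wing runs from about (545,225) to (625,243). I'll enlarge it with more contrast for its angle.

Run:
```python
from bench import bot,viewer
import cv2,numpy as np
c=np.mean([viewer.capture('top')['image'].astype(float) for _ in range(4)],0)[135:175,232:278]
c=np.clip(c*3.2,0,255).astype(np.uint8)
cv2.imwrite('pics/c6.png',cv2.resize(c,(690,600),interpolation=2))
```

```text
(no output)
```

View pics/c6.png

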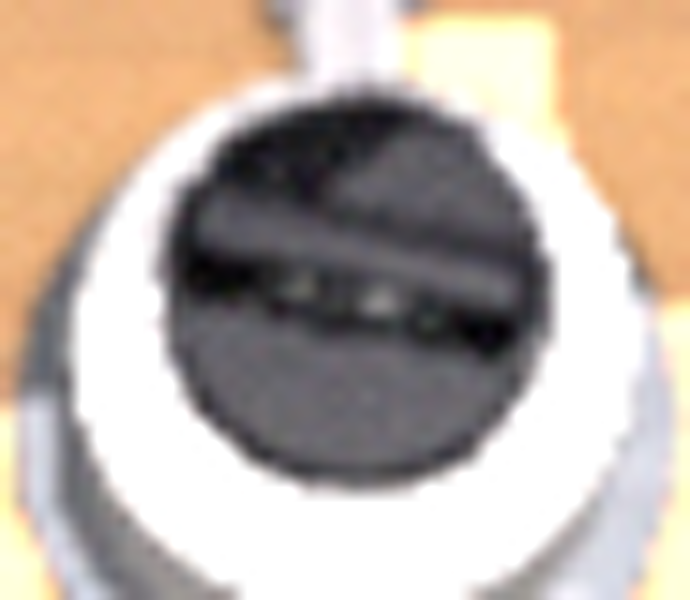

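The wing top runs from (205,220) to (520,280), about 11° off square to the strap, so roughly 1.4 rad of tightening remains.

Run:
```python
from h import *
from bench import bot
g=lambda u,v,z:atz('top',232+u/15,135+v/15,z)
a,b=g(205,220,.146),g(520,280,.146);print(a,b,np.linalg.norm(a-b));m=(a+b)/2;print(m,g(358,290,.119))
d=b-a;w=np.arctan2(d[1],d[0]);print('wing deg',np.degrees(w))
s=bot.get_state();R=np.array(s['ee_rot']);ty=np.arctan2(R[1,1],R[0,1])
t=-((w-np.pi/2)-ty)  # cw positive, tool y -> perp to wing
t=(t+np.pi/2)%np.pi-np.pi/2
print('turn',t,'or',t+np.pi,t-np.pi,s['q'][5],s['position'],s['time_s'])
p=m.copy();p[2]=.19;print(tool(p))
```

```text
[ 0.53210626 -0.05873329  0.146     ] [ 0.52093494 -0.10919665  0.146     ] 0.05168510175615568
[ 0.5265206  -0.08396497  0.146     ] [ 0.52621539 -0.08371431  0.119     ]
wing deg -102.48253436492405
turn -1.3187877341292706 or 1.8228049194605225 -4.460380387719064 1.4855141067346411 [ 0.60128043 -0.08867473  0.23176077] 8.65
[41.9 -7.3 74.5]
```

```bash
python3 -m jog '[60,0,-6,74,0.18, 60,0,-6,74,0.36, 60,0,-6,74,0.54, 60,0,-6,74,0.72, 60,0,-6,74,0.9, 60,0,-6,74,1.08, 60,0,-6,74,1.26, 60,0,-6,74,1.44, 60,0,-6,74,1.62, 60,0,-6,74,1.82, 60,42,-6,74,1.82, 60,80,-6,74,1.82, 60,100,-6,74,1.82, 60,107,-6,74,1.82, 60,107,-6,74,1.82]'
```

```text
time_s: 10.52
position: [0.5282, -0.0852, 0.1257]
ee_rot: [[-0.0, -0.977, 0.213], [-0.0, 0.213, 0.977], [-1.0, 0.0, -0.0]]
wrist_force: [-0.5, 1.0, 0.0]
grip_width: 0.0605
```

```bash
python3 -m jog '[0,0,0,0,0, 0,0,0,0,0, 0,0,0,0,0, 0,0,0,0,0, 0,0,0,0,0, 0,0,0,0,0]' 25; python3 -c "
from bench import bot;print(bot.get_state()['q'][5])"
```

```text
time_s: 11.28
position: [0.5286, -0.0852, 0.1256]
ee_rot: [[0.001, -0.977, 0.214], [-0.0, 0.214, 0.977], [-1.0, -0.001, 0.0]]
wrist_force: [1.3, -0.5, -0.5]
grip_width: 0.0138
-0.35877674766635786
```

Grip is confirmed on the 14 mm wing. Now I'll turn clockwise.

```bash
python3 -m jog '[0,0.3,0,0,0.1, 0,0.6,0,0,0.2, 0,0.9,0,0,0.3, 0,1.2,0,0,0.4, 0,1.5,0,0,0.5, 0,1.8,0,0,0.6, 0,2.1,0,0,0.7, 0,2.4,0,0,0.8, 0,2.7,0,0,0.9, 0,3,0,0,1.0, 0,3.3,0,0,1.1, 0,3.6,0,0,1.2, 0,3.6,0,0,1.2]' 30; python3 -c "
from bench import bot;s=bot.get_state();print(s['wrist_torque'],s['q'][5])"
```

```text
time_s: 12.9
position: [0.5258, -0.0826, 0.1219]
ee_rot: [[-0.005, -0.154, 0.988], [0.004, 0.988, 0.154], [-1.0, 0.004, -0.004]]
wrist_force: [-7.6, 11.7, 7.6]
grip_width: 0.0138
[ 3.70107402  1.88477172 -0.04733961] -1.5589423896324146
```

```bash
python3 -m jog '[0,0,2,-1.5,0, 0,0,2,-1.5,0.06, 0,0,2,-1.5,0.12, 0,0,2,-1.5,0.18, 0,0,2,-1.5,0.18]' 35; python3 -c "
from bench import bot;s=bot.get_state();print(s['wrist_torque'],s['q'][5])"; python3 -m jog '[0,0,0,0,0.05, 0,0,0,0,0.1, 0,0,0,0,0.1]'; python3 -c "
from bench import bot;s=bot.get_state();print(s['wrist_torque'],s['q'][5])"
```

```text
time_s: 13.52
position: [0.5255, -0.0816, 0.1216]
ee_rot: [[-0.002, 0.023, 1.0], [0.002, 1.0, -0.023], [-1.0, 0.002, -0.002]]
wrist_force: [-2.2, 7.9, 1.8]
grip_width: 0.0137
[2.51319603 0.69890499 0.45724493] -1.7409987559754037
time_s: 13.9
position: [0.5251, -0.0815, 0.1216]
ee_rot: [[-0.003, 0.121, 0.993], [0.002, 0.993, -0.121], [-1.0, 0.002, -0.003]]
wrist_force: [-3.9, 8.5, 3.5]
grip_width: 0.015
[2.61275217 0.92688627 0.92972398] -1.839599133215025
```

Torque climbs to 0.93 N m with the pads starting to cock on the wing, so the stop is reached. I'll release, lift and look.

```bash
python3 -m jog '[40,0,0,0,0, 40,0,0,0,0, 60,0,0,0,0, 60,0,0,0,0, 60,-40,0,0,0, 60,-100,0,0,0, 60,-120,0,60,0, 60,-120,0,120,0, 60,-120,0,120,0, 60,-120,0,120,0]'
python3 - <<'E'
from bench import bot,viewer
import cv2,numpy as np
o=np.zeros((500,800,3),np.uint8)
c=np.mean([viewer.capture('top')['image'].astype(float) for _ in range(4)],0)[135:175,232:278]
o[:400,:460]=cv2.resize(np.clip(c*3.2,0,255).astype(np.uint8),(460,400),interpolation=2)
full=viewer.capture('side')['image'];cv2.imwrite('pics/full.png',full)
o[:330,460:800]=cv2.resize(np.clip(full[150:240,230:350]*1.6,0,255).astype(np.uint8),(340,330),interpolation=2)
cv2.imwrite('pics/c7.png',o);print(bot.get_state()['time_s'])
E
```

```text
time_s: 15.15
position: [0.645, -0.0985, 0.2408]
ee_rot: [[-0.002, 0.124, 0.992], [-0.0, 0.992, -0.124], [-1.0, -0.0, -0.002]]
wrist_force: [-0.4, 0.1, -0.3]
grip_width: 0.0599
15.4
```

View pics/c7.png

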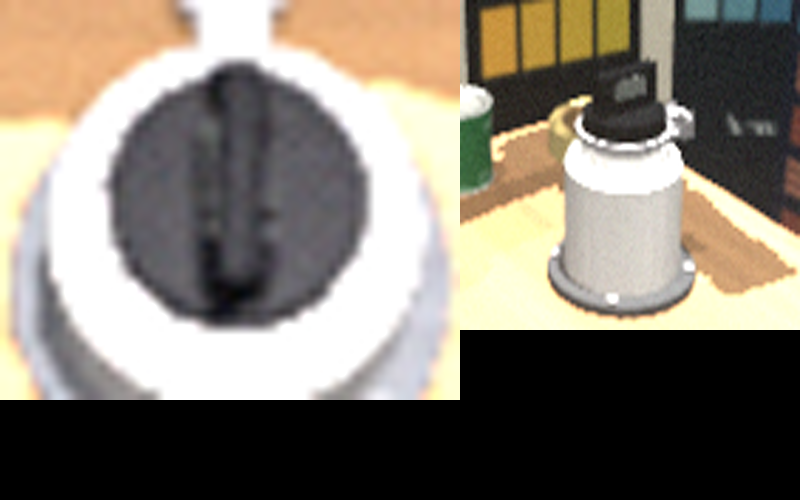

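The wing now lies in line with the strap: wing from (238,75) to (235,285), strap at (235,20). The cap sits level on the neck and the gripper is clear.

Run:
```python
from bench import bot,viewer
import cv2,numpy as np
a=cv2.imread('pics/side0.png').astype(int);b=cv2.imread('pics/full.png').astype(int)
for n,(u,v) in dict(pot=(157,206),pot2=(190,203),tin=(229,188),tape=(239,285)).items():
    print(n,np.abs(a-b)[v-20:v+20,u-18:u+18].mean().round(1))
print(bot.finish_job())
```

```text
pot 24.1
pot2 33.3
tin 23.4
tape 4.8
the job is handed in; nothing more can be done
None
```

The pot and tin patches differ more than I expected, so I'll check the last picture.

View pics/full.png

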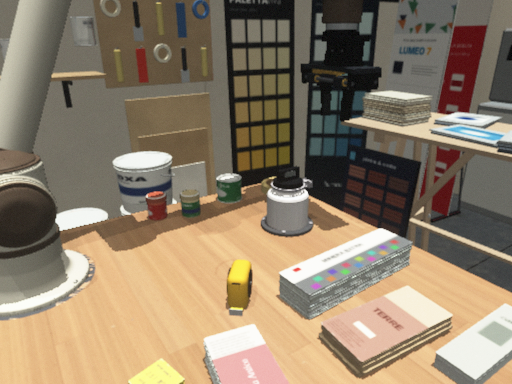

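I closed the canister in the order asked and handed the job in at about 15.5 s of robot time.

- **Cap down:** I pushed the cap over with closed fingers on its wing, then pressed it from above. It met a hard stop with the wing top at 0.145 m, which fits the cap being down but still loose.
- **Cap tight:** I then gripped the wing, which measured 14 mm, and turned it clockwise about 1.4 rad. The torque rose from almost nothing to 0.93 N m and the pads began to twist on the wing, so I took that as the tight stop. The highest wrist force I read was about 16 N.
- **Last picture before hand-in:** the wing lies in line with the strap, the cap sits level on the neck, and the gripper is well clear.

One check disagreed. A before-and-after pixel comparison of the side view showed sizeable differences around the pots (24 and 33) and the tin (23), but little at the tape measure (5). I handed in before looking into it. In the last picture the pots, tin and tape stand at the same pixel positions as at the start. The differences are probably a change in the light or shadow from the arm, which never went near any of them.

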